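# Uncap the clamped bottle for gauging

### The job

Get the clamped amber bottle ready to have its neck gauged: first lift the brass thimble gauge up and off its peg on the rail, stand it upright in the middle of the round cork coaster and let go of it. Then press the bottle's white push-and-turn safety cap down against its spring, twist it counterclockwise (seen from above) while it is down until it comes free, lift it off, and finish still holding the cap in the gripper, level, still and about 5 cm above the bottle's neck, straight over it. Leave the globe, tugboat, bell, sanding block and the hooked reach tool where they are.

Things in the scene. Friction and masses are not known exactly. Their poses are not given: they have to be found in the camera images.
- gauge: Brass thimble gauge, 130 mm tall, 0.22 kg, hung on one of the rail's outer pegs. Origin: centre of its flat underside; z up, x through its thickness (along the peg). Cup 46 mm across, 34 high; above it a plate 9 thick (x), 48 wide (y), with a window 32 wide, 34 to 70 mm up, whose top edge rests on the peg; bar to 78; then a grip tab 26 wide (y), 9 thick (x) to 130 mm, above peg and rail.
- gauge_grip (a point): Middle of the gauge's grip tab, 112 mm above the gauge's origin on its axis; pinch the tab here from above across its 9 mm thickness. To take the gauge off: raise it 8 to 18 mm so that the peg's end knob passes the window, then draw it along the rail's -x; cup and plate are clear of the peg after 70 mm.
- rail: Fixed wooden peg rail at the back; place and yaw vary. Origin: on the desk under the board's middle. Board 20 mm thick (x +-10), 500 long (y), 200 to 238 mm high, end posts. Pegs at y = -110, 0, 110 mm point along -x (to the robot), axis 225 mm high: shaft 10 mm thick to x = -70, then a 16 mm end knob to x = -80 mm. The gauge's plate hangs at about x = -45 mm.
- coaster: Fixed round cork coaster, 100 mm in diameter, 4 mm thick, on the desk. Origin: centre of its underside.
- bottle: Amber bottle, 64 mm in diameter, fixed upright in a dark wooden cradle (110 by 120 mm) on the desk; it cannot move or turn. Origin: on the desk on the bottle's axis; z up. Neck top 117 mm above the desk (origin). Its x axis (brass marks on the cradle at +x and -x) is the direction in which the cap's red bar lies when the cap is free to lift.
- cap: White ribbed push-and-turn safety cap, 50 mm across, 41 tall, 70 g, on the bottle's neck. Origin: centre of its open underside (104 mm above the desk when closed); z up; x along the red bar on top (same after half a turn). Closed, its x is 60 degrees clockwise (from above) of the bottle's x and it neither lifts nor turns (about 3 degrees of play).
- cap_grip (a point): On the cap's axis, 33 mm above its origin: grip here from above, any direction; the 50 mm band runs from 23 to 41 mm. To free the cap: press it 5 mm or more down (7 is good, 9 the stop), turn it 60 degrees counterclockwise while down (within 8; a stop comes about 5 beyond), then lift straight up.
- collar (a joint): Grey sprung collar round the neck under the cap's rim, which holds the cap up: how far it is pressed down (m), 0 at rest to 0.009. The spring takes about 4 N to start, 8 N at 5 mm and 11 N at 9 mm.
- reach_tool: Hooked steel reach tool, about 160 mm tall, hanging on the other outer peg. Origin: under its hook. Leave it.
- globe: Glass globe 64 mm in diameter on a brass foot, 69 mm tall, under the rail. Origin: centre of its underside. Leave it.
- tugboat: Lacquered red tugboat model about 140 mm long, 82 mm tall. Origin: centre of its underside. Leave it.
- bell: Bronze bell, 80 mm in diameter, 83 mm tall. Origin: centre of its underside. Leave it.
- sanding_block: Boxwood sanding block, 110 by 60 by 28 mm. Origin: centre of its underside. Leave it.
Mind the look-alikes: they are no part of the job. There is more than one size of the gauge; the one meant has the size given above. Leave any green look-alike of the bottle alone.

How it is judged:
By the outcome, as a careful person would: the job done as asked, in the order asked, and still so for the second after the job is handed in, while the arm keeps its last pose, push and grip.
It also fails if it takes over 58 s, if anything falls off the work surface, if the arm or the gripper's body presses on something with over 40 N, if the wrist force passes 120 N, or if a joint passes its speed limit or range.

### The arm

A 6-joint arm with a two-finger parallel gripper is mounted at the origin on the work surface. World frame = base frame: x ahead of the robot, y to its left, z up, the work surface at z = 0. Lengths are in m, angles in rad, forces in N, time in s.
With the tool pointing down it reaches from about 0.3 to 0.775 m from the base axis. Payload 14.6 kg.
Tool frame: the origin (TCP) lies between the finger pads; the fingertips stand 25 mm ahead of it and the grasp point (between the pads) lies 6 mm ahead of it (ctrl.nose_length is the distance from the TCP to the fingertips, in m); z points along the fingers, y is the direction in which the jaws open and shut (so a half turn about z gives the same grasp; the last joint's range is limited). The gripper opens to 94 mm and grips with 3 to 60 N. Pads are 16 mm wide; open, the fingers measure 119 mm over their backs; the gripper's body (75 mm by 177 mm) begins 78 mm behind the grasp point.
Start: joints at [-1.35, 0.3, 1.521, -0, 1.321, -0.067], TCP at [0.156, -0.527, 0.23] pointing down, gripper open.
Joint ranges: [-3.03, 3.03], [-0.79, 2.21], [0.23, 2.52], [-1.04, 4.18], [0, 3.07], [-2.55, 2.55]. Speed limits (rad/s): [2.22, 2.22, 2.57, 3.14, 3.14, 3.14].

### API

Orientations are given as a rotation vector (axis times angle).
In Python, from rig import ctrl, cams, finish_job gives the robot as it stands.
- The arm moves only by the tool jog_arm, never from a script. Its argument "steps" is a list of rows, each an object with "translation": the shift along the tool's x, y, z in cm, a list of three; "turn": the turn, a rotation vector about the tool's x, y, z in rad, a list of three. In form: [{"translation": [dx, dy, dz], "turn": [wx, wy, wz]}, ...]. A call has 1 to 20 rows; each row shifts and turns the pose as measured when the row begins, along the tool's axes as they then stand; what a row does not reach is not made up. A row lasts 1/8 s, in which the tool goes at most 62.5 mm and 10.7 degrees, less where a joint would pass 70% of its speed; a pose out of reach is approached as far as the arm can. A call is refused whole if a number of a shift passes 6.25 or a number of a turn 0.188, either way. A call with a gripper value outside its range is refused whole. "jaw" is the closure, from -1 (fully open) to 1 (shut), set as the call begins (left out, the last holds). The fingers move at their own pace and stop on an object; the grip force is fixed at half the most. Time passes only in rows, so rows that do not move let the fingers close. It gives the time, the measured TCP pose, the force and the opening at its end, in the units of the state.
- ctrl.read_state(): the state, without advancing time (a new reading comes with each control period).
- cams.read_camera(name): name is "scene" or "top" or "wrist"; returns the picture (480x640x3 uint8, red, green, blue); there is no depth.
- cams.camera_params(name): a dict with "K" (3x3 intrinsics, pixels), "D" ([k1, k2, p1, p2, k3] as OpenCV has them; the pictures are not rectified), "pose" (4x4, takes a point from camera to world coordinates). Camera axes: x right, y up, looking along -z (the intrinsics and any distortion apply to the point x, -y, -z); pixel columns grow to the right and rows downward; lengths in m; the calibration is good to about 2 mm. A picture is of the moment at which its call begins: read the wrist's pose just before it. camera_params takes no time and is no camera call; for the wrist camera it gives the pose at the moment of the call.
- finish_job(): hands the job in, once; it reports no verdict.
The state is a dict: "time": time; "joint_pos": joint angles; "qvel": joint speeds; "joint_torque": joint torques, N m; "position": TCP position; "ee_rot": TCP orientation; "contact_force": force on the tool from outside, world axes, zero at the start; "wrist_torque": the same for the moment, N m; "width": finger opening in m.
Only numpy, scipy, OpenCV 4.12 (cv2) and the standard library are available. Lean on these libraries where they do the work, as an engineer would, in place of code of your own. Each camera call takes 0.05 s, during which the arm holds its last target.

## Working session

There is one attempt and no reset: what is moved stays moved. The work goes in short steps, Python scripts to look and compute and a tool call to move; the robot and the scene stay as the last step left them, time stands still between calls to the robot, and variables do not carry over. Pictures are saved under pics/ and viewed, and the job is handed in when it is done.

Besides the shell and the picture viewer there is one more tool, called after "Request:" as name(argument=value, ...), one argument or row to a line, values as JSON. jog_arm: Moves the arm, as the interface text tells. Its arguments: {"type":"object","properties":{"steps":{"type":"array"},"jaw":{"type":"number"}},"required":["steps"]}

```bash
ls; mkdir -p pics; python3 - <<'E'
from rig import ctrl,cams
import cv2
for n in ["scene","top","wrist"]:
    p=cams.camera_params(n); print(n,p)
    im=cams.read_camera(n); cv2.imwrite(f"pics/{n}0.png",im[:,:,::-1])
s=ctrl.read_state(); print(s, ctrl.nose_length)
E
```

```text
pics
scene {'K': array([[603.05314121,   0.        , 315.96254411],
       [  0.        , 603.05314121, 235.31183731],
       [  0.        ,   0.        ,   1.        ]]), 'D': array([0.0538387, 0.       , 0.       , 0.       , 0.       ]), 'pose': array([[-0.39413284, -0.58038816,  0.7126071 ,  1.42637756],
       [ 0.91885901, -0.23289494,  0.31852482,  0.40844648],
       [-0.01890544,  0.78032655,  0.62508644,  0.96274946],
       [ 0.        ,  0.        ,  0.        ,  1.        ]])}
top {'K': array([[522.01348346,   0.        , 323.00131434],
       [  0.        , 522.01348346, 240.08645184],
       [  0.        ,   0.        ,   1.        ]]), 'D': array([0.05254889, 0.        , 0.        , 0.        , 0.        ]), 'pose': array([[ 4.87437769e-03,  9.80000057e-01, -1.98937501e-01,
         2.71288201e-01],
       [-9.99988008e-01,  4.68265917e-03, -1.43418402e-03,
        -1.99296955e-02],
       [-4.73943913e-04,  1.98942106e-01,  9.80011129e-01,
         1.43184684e+00],
       [ 0.00000000e+00,  0.00000000e+00,  0.00000000e+00,
         1.00000000e+00]])}
wrist {'K': arra
[... 556 characters left out ...]
     1.00000000e+00]])}
{'time': 0.15, 'joint_pos': array([-1.34963251e+00,  3.00349348e-01,  1.52137135e+00, -2.34376068e-07,
        1.32071760e+00, -6.65972564e-02]), 'qvel': array([ 0.00068254, -0.00186391, -0.0008074 ,  0.00012908,  0.00071798,
        0.00138343]), 'joint_torque': array([ 1.56148810e-03, -5.31961691e+01, -3.52820671e+01,  7.09177949e-02,
        2.36147951e-02, -6.95694962e-05]), 'position': array([ 0.15605748, -0.52723216,  0.23004184]), 'ee_rot': array([-3.10829630e+00, -4.50335289e-01,  1.02883736e-04]), 'contact_force': array([-0.1885816 , -0.19495186, -0.59192488]), 'wrist_torque': array([-0.08090725, -0.04981835,  0.03851883]), 'width': 0.09391636774011188} 0.025
```

View pics/scene0.png

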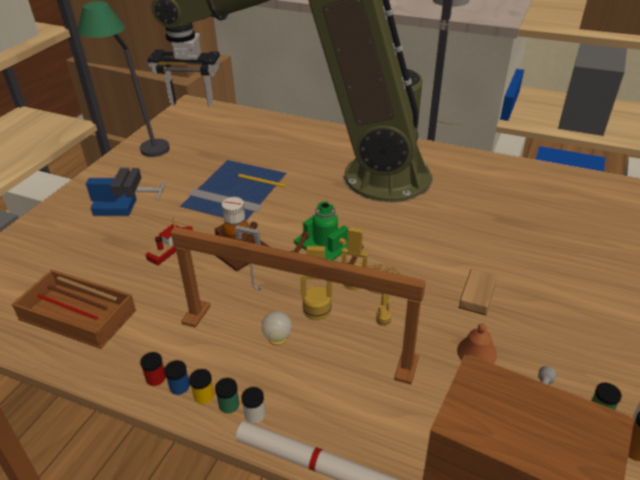

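View pics/top0.png

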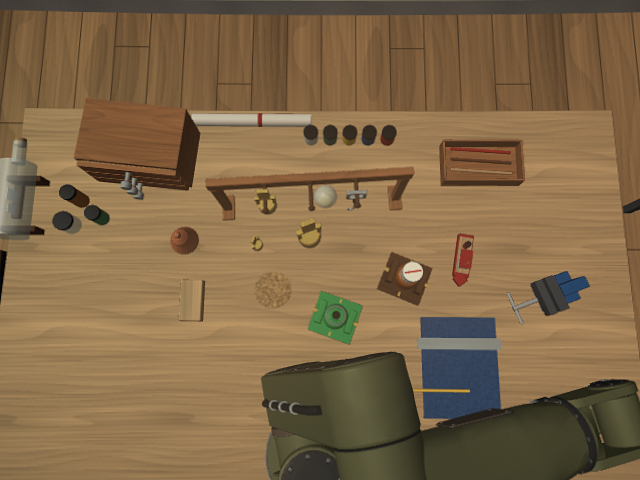

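View pics/wrist0.png

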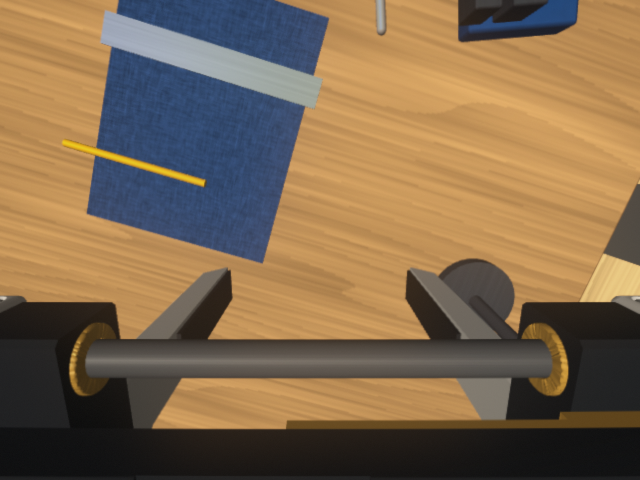

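```bash
python3 - <<'E'
import cv2
t=cv2.imread("pics/top0.png"); s=cv2.imread("pics/scene0.png")
a=cv2.resize(t[155:325,195:435],(800,567),interpolation=cv2.INTER_CUBIC)
b=cv2.resize(s[185:345,160:440],(800,457),interpolation=cv2.INTER_CUBIC)
cv2.imwrite("pics/topc.png",a);cv2.imwrite("pics/scenec.png",b)
E
```

```text
(no output)
```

View pics/topc.png

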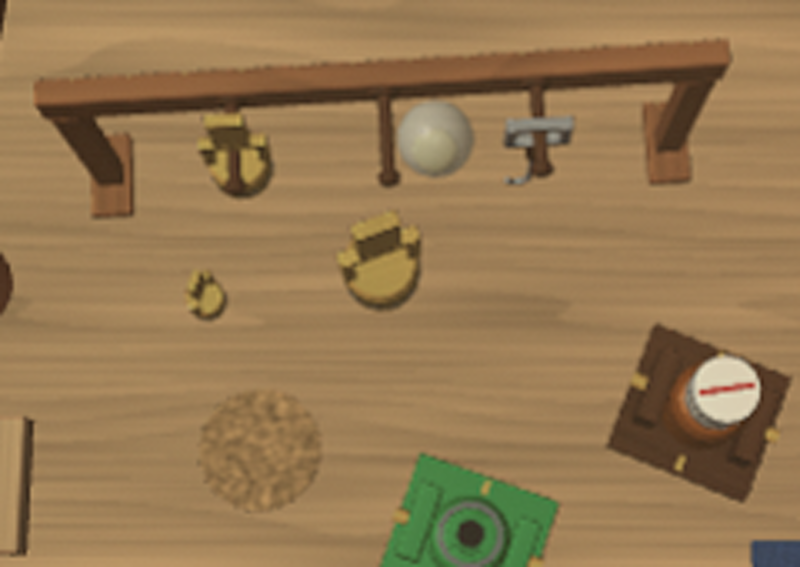

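View pics/scenec.png

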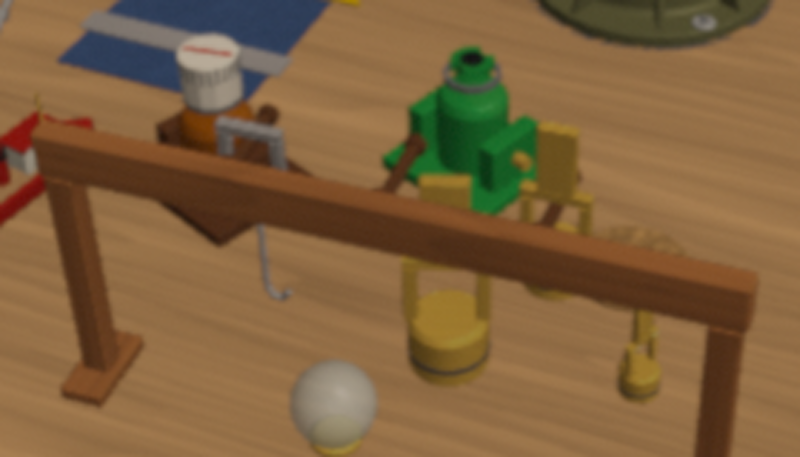

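```bash
cat > h.py <<'E'
import numpy as np, cv2, glob
from scipy.spatial.transform import Rotation as R
def ray(p,uv):
    K,D,T=p["K"],p["D"],p["pose"]
    q=cv2.undistortPoints(np.array(uv,float).reshape(-1,1,2),K,D).reshape(-1,2)
    d=np.c_[q[:,0],-q[:,1],-np.ones(len(q))]@T[:3,:3].T
    return T[:3,3],d/np.linalg.norm(d,axis=1,keepdims=True)
def cast(p,uv,z):
    o,d=ray(p,uv); return o+d*((z-o[2])/d[:,2])[:,None]
def proj(p,X):
    T=p["pose"]; c=(np.atleast_2d(X)-T[:3,3])@T[:3,:3]
    c=c*[1,-1,-1]
    return cv2.projectPoints(c.reshape(-1,1,3),np.zeros(3),np.zeros(3),p["K"],p["D"])[0].reshape(-1,2)
def tri(p1,u1,p2,u2):
    o1,d1=ray(p1,[u1]);o2,d2=ray(p2,[u2]);d1=d1[0];d2=d2[0]
    A=np.c_[d1,-d2];s=np.linalg.lstsq(A,o2-o1,rcond=None)[0]
    a=o1+s[0]*d1;b=o2+s[1]*d2
    return (a+b)/2,np.linalg.norm(a-b)
def totool(s,target_pos,target_rot=None):
    "world target -> translation (cm) in tool axes, turn"
    r=R.from_rotvec(s["ee_rot"]); t=r.inv().apply(np.array(target_pos)-s["position"])*100
    w=(r.inv()*target_rot).as_rotvec() if target_rot is not None else None
    return t,w
E
python3 - <<'E'
from h import *
from rig import cams
p=cams.camera_params("top");q=cams.camera_params("scene")
t=cv2.imread("pics/top0.png");hsv=cv2.cvtColor(t,cv2.COLOR_BGR2HSV)
print("coaster rough",cast(p,[[273,290]],.004))
# coaster: texture; circle by eye. crop->full
f=lambda x,y:(195+x*240/800-.35,155+y*170/567-.35)
for n,pts,z in [("board top corners",[f(36,82),f(38,110),f(727,42),f(730,68)],.238),
 ("tabtop corners",[f(203,117),f(240,114),f(207,137),f(245,132)],.29),
 ("knobs mid,right",[f(389,178),f(542,170)],.225),
 ("coaster L R T B",[f(200,450),f(322,450),f(261,390),f(261,512)],.004),
 ("cap top",[f(726,389)],.145),("bar",[f(700,393),f(754,385)],.145),
 ("big cup bottom",[f(380,280)],0.04),("small",[f(208,298)],0.02),("marks",[f(637,382),f(770,435),f(680,463),f(722,355)],.02)]:
    print(n,cast(p,pts,z).round(4).tolist())
g=lambda x,y:(160+x*280/800-.35,185+y*160/457-.35)
print("big tab top",tri(p,f(372,222),q,g(446,178)))
print("gauge tab top",tri(p,f(223,115+6),q,g(558,127)))
print("cap",tri(p,f(726,389),q,g(209,52)))
# auto masks
m=cv2.inRange(hsv,(0,0,200),(40,70,255));m[:, :380]=0;m[:250]=0;m[300:]=0;m[:,435:]=0
n,l,st,c=cv2.connectedComponentsWithStats(m);print(st[1:],c[1:])
E
```

```text
coaster rough [[0.42116087 0.11825585 0.004     ]]
board top corners [[0.6602, 0.2626, 0.238], [0.6394, 0.2602, 0.238], [0.6927, -0.2323, 0.238], [0.6732, -0.2339, 0.238]]
tabtop corners [[0.6192, 0.1357, 0.29], [0.6214, 0.1105, 0.29], [0.605, 0.1325, 0.29], [0.6087, 0.1068, 0.29]]
knobs mid,right [[0.5943, 0.01, 0.225], [0.6007, -0.0996, 0.225]]
coaster L R T B [[0.4222, 0.1684, 0.004], [0.4225, 0.0684, 0.004], [0.4719, 0.1196, 0.004], [0.3719, 0.1172, 0.004]]
cap top [[0.4546, -0.2403, 0.145]]
bar [[0.4515, -0.221, 0.145], [0.4577, -0.2612, 0.145]]
big cup bottom [[0.5578, 0.0212, 0.04]]
small [[0.546, 0.1637, 0.02]]
marks [[0.4778, -0.1893, 0.02], [0.435, -0.2962, 0.02], [0.4118, -0.2228, 0.02], [0.5005, -0.2593, 0.02]]
big tab top (array([0.57175491, 0.02426313, 0.18229628]), np.float64(0.001984195240915515))
gauge tab top (array([0.6163279 , 0.1228331 , 0.28936209]), np.float64(0.001672270188094977))
cap (array([ 0.4539977 , -0.2389212 ,  0.14382364]), np.float64(0.0035084523379970084))
[[404 262  19  19 243]] [[412.70781893 271.18930041]]
```

```bash
cat >> h.py <<'E'
def plan(s,wps,rot,n,ease=True):
    "rows through straight line to wps with rotation spread; prints rows"
    r0=R.from_rotvec(s["ee_rot"]); dw=(rot*r0.inv()).as_rotvec(); p0=np.array(s["position"]); p1=np.array(wps)
    f=np.linspace(0,1,n+1)
    rows=[]
    for i in range(n):
        r=R.from_rotvec(dw*f[i])*r0
        rn=R.from_rotvec(dw*f[i+1])*r0
        t=r.inv().apply((p1-p0)*(f[i+1]-f[i]))*100; w=(r.inv()*rn).as_rotvec()
        rows.append((t,w))
    import json
    print(json.dumps([{"translation":[round(float(x),2) for x in t],"turn":[round(float(x),3) for x in w]} for t,w in rows]))
def down(yang):
    "tool z down, tool y at world angle yang (deg)"
    a=np.radians(yang); y=np.array([np.cos(a),np.sin(a),0]); z=np.array([0,0,-1.]); x=np.cross(y,z)
    return R.from_matrix(np.c_[x,y,z])
E
python3 - <<'E'
from h import *
from rig import ctrl
s=ctrl.read_state()
plan(s,[.6145,.1215,.345],down(3.84),16)
E
```

```text
[{"translation": [3.9, -3.08, -0.72], "turn": [-0.0, -0.0, -0.084]}, {"translation": [4.14, -2.74, -0.72], "turn": [-0.0, -0.0, -0.084]}, {"translation": [4.36, -2.38, -0.72], "turn": [-0.0, -0.0, -0.084]}, {"translation": [4.54, -2.0, -0.72], "turn": [-0.0, -0.0, -0.084]}, {"translation": [4.7, -1.61, -0.72], "turn": [-0.0, -0.0, -0.084]}, {"translation": [4.82, -1.21, -0.72], "turn": [-0.0, -0.0, -0.084]}, {"translation": [4.9, -0.8, -0.72], "turn": [-0.0, -0.0, -0.084]}, {"translation": [4.95, -0.38, -0.72], "turn": [-0.0, -0.0, -0.084]}, {"translation": [4.96, 0.04, -0.72], "turn": [-0.0, -0.0, -0.084]}, {"translation": [4.94, 0.45, -0.72], "turn": [-0.0, -0.0, -0.084]}, {"translation": [4.89, 0.87, -0.72], "turn": [-0.0, -0.0, -0.084]}, {"translation": [4.8, 1.28, -0.72], "turn": [-0.0, -0.0, -0.084]}, {"translation": [4.67, 1.68, -0.72], "turn": [-0.0, -0.0, -0.084]}, {"translation": [4.51, 2.07, -0.72], "turn": [-0.0, -0.0, -0.084]}, {"translation": [4.32, 2.44, -0.72], "turn": [-0.0, -0.0, -0.084]}, {"translation": [4.1, 2.79, -0.72], "turn": [-0.0, -0.0, -0.084]}]
```

Request:
jog_arm(
  steps=[
    {"translation":[3.9,-3.1,-1],"turn":[0,0,-0.084]},
    {"translation":[4.1,-2.7,-1],"turn":[0,0,-0.084]},
    {"translation":[4.4,-2.4,-1],"turn":[0,0,-0.084]},
    {"translation":[4.5,-2.0,-1],"turn":[0,0,-0.084]},
    {"translation":[4.7,-1.6,-1],"turn":[0,0,-0.084]},
    {"translation":[4.8,-1.2,-1],"turn":[0,0,-0.084]},
    {"translation":[4.9,-0.8,-1],"turn":[0,0,-0.084]},
    {"translation":[4.9,-0.4,-1],"turn":[0,0,-0.084]},
    {"translation":[5.0,0,-1],"turn":[0,0,-0.084]},
    {"translation":[4.9,0.4,-1],"turn":[0,0,-0.084]},
    {"translation":[4.9,0.9,-0.5],"turn":[0,0,-0.084]},
    {"translation":[4.8,1.3,-0.5],"turn":[0,0,-0.084]},
    {"translation":[4.7,1.7,-0.5],"turn":[0,0,-0.084]},
    {"translation":[4.5,2.1,-0.5],"turn":[0,0,-0.084]},
  ],
  jaw=-0.2,
)

```text
time: 1.9
position: [0.5581, 0.0632, 0.3532]
ee_rot: [-2.299, -2.136, -0.003]
contact_force: [-0.2, -0.7, 0.4]
width: 0.0562
```

```bash
python3 - <<'E'
from h import *
from rig import ctrl
s=ctrl.read_state();print(s["time"],s["position"],s["width"])
print(totool(s,[.6145,.1215,.345],down(3.84)))
E
```

```text
1.9 [0.55807147 0.06324102 0.35324033] 0.05622112467287697
(array([6.2206825 , 5.20158236, 0.84175908]), array([-0.00107856, -0.00407515, -0.14041605]))
```

Request:
jog_arm(
  steps=[
    {"translation":[3.1,2.6,0.4],"turn":[0,0,0]},
    {"translation":[3.1,2.6,0.4],"turn":[0,0,0]},
    {"translation":[0,0,0],"turn":[0,0,-0.14]},
    {"translation":[0,0,0],"turn":[0,0,0]},
  ],
)

```text
time: 2.4
position: [0.6169, 0.1268, 0.3427]
ee_rot: [-2.134, -2.298, 0.0]
contact_force: [-0.9, -0.4, 0.8]
width: 0.0562
```

```bash
python3 - <<'E'
from h import *
from rig import ctrl,cams
s=ctrl.read_state();print(s["time"],s["position"],s["width"],np.abs(s["qvel"]).max())
print(totool(s,[.6145,.1215,.345],down(3.84)))
p=cams.camera_params("wrist");im=cams.read_camera("wrist");cv2.imwrite("pics/w1.png",im[:,:,::-1])
import pickle;pickle.dump(p,open("w1.pkl","wb"))
E
```

```text
2.4 [0.61685871 0.12675453 0.34270719] 0.056188773730312495 0.05989284673768913
(array([-0.50571134, -0.27491348, -0.23018214]), array([-0.00409692, -0.00398088,  0.00678656]))
```

View pics/w1.png

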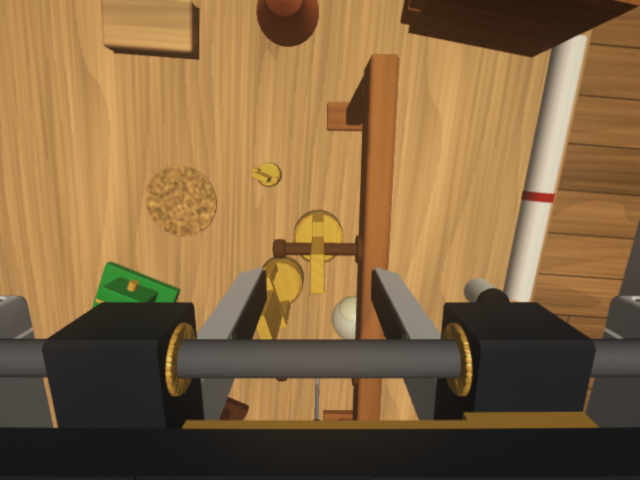

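```bash
python3 - <<'E'
import cv2
t=cv2.imread("pics/w1.png")[185:315,250:410]
cv2.imwrite("pics/w1c.png",cv2.resize(t,(720,585),interpolation=cv2.INTER_CUBIC))
E
```

```text
(no output)
```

View pics/w1c.png

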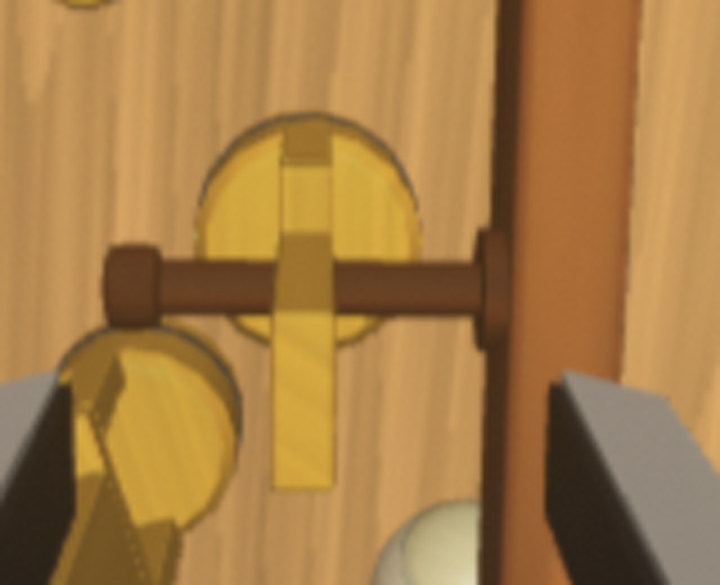

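```bash
python3 - <<'E'
from h import *
import pickle
from rig import ctrl
p=pickle.load(open("w1.pkl","rb"))
f=lambda x,y:(250+x/4.5-.4,185+y/4.5-.4)
c=cast(p,[f(276,311),f(334,311),f(273,489),f(336,489)],.290);print(c.round(4),c.mean(0))
print(cast(p,[f(133,285)],.225),cast(p,[f(305,311)],.29))
e=cast(p,[f(505,20),f(505,500)],.238);print("board edge",e, np.degrees(np.arctan2(*(e[0]-e[1])[:2])))
e=cast(p,[f(279,200),f(334,200)],.238);print(e)
s=ctrl.read_state();print(totool(s,[c.mean(0)[0],c.mean(0)[1],.345],down(3.84)))
E
```

```text
[[0.6116 0.1351 0.29  ]
 [0.6194 0.1357 0.29  ]
 [0.613  0.1097 0.29  ]
 [0.6217 0.1104 0.29  ]] [0.61642157 0.12271754 0.29      ]
[[0.58576902 0.1202788  0.225     ]] [[0.61552954 0.13541001 0.29      ]]
board edge [[0.64483045 0.17223296 0.238     ]
 [0.65318842 0.09011934 0.238     ]] -5.811861271603125
[[0.61050313 0.1399963  0.238     ]
 [0.61958799 0.14067364 0.238     ]]
(array([-0.39148496, -0.06316263, -0.24089857]), array([-0.00429821, -0.0040483 ,  0.00465108]))
```

Request:
jog_arm(
  steps=[
    {"translation":[-0.4,-0.05,2.2],"turn":[-0.004,-0.004,0]},
    {"translation":[0,0,2.2],"turn":[0,0,0]},
    {"translation":[0,0,2.0],"turn":[0,0,0]},
    {"translation":[0,0,0],"turn":[0,0,0]},
  ],
)

```text
time: 2.95
position: [0.6157, 0.121, 0.2781]
ee_rot: [2.156, 2.283, 0.002]
contact_force: [0.2, 0.0, -0.3]
width: 0.0566
```

```bash
python3 - <<'E'
from h import *
from rig import ctrl
s=ctrl.read_state();print(s["time"],s["position"],s["contact_force"])
print(totool(s,[.6164,.1227,.278],down(3.84)))
E
```

```text
2.95 [0.615745   0.12098211 0.27813936] [ 0.15777085  0.03956428 -0.26014849]
(array([0.1677614 , 0.07519874, 0.01404026]), array([ 1.34085464e-03, -1.12800051e-05, -9.79796030e-03]))
```

Request:
jog_arm(
  steps=[
    {"translation":[0.17,0.07,0],"turn":[0,0,-0.01]},
    {"translation":[0,0,0],"turn":[0,0,0]},
    {"translation":[0,0,0],"turn":[0,0,0]},
    {"translation":[0,0,0],"turn":[0,0,0]},
    {"translation":[0,0,0],"turn":[0,0,0]},
    {"translation":[0,0,0],"turn":[0,0,0]},
  ],
  jaw=1,
)

```text
time: 3.7
position: [0.6169, 0.1226, 0.2816]
ee_rot: [2.146, 2.29, 0.007]
contact_force: [0.2, 0.0, 0.4]
width: 0.0088
```

Request:
jog_arm(
  steps=[
    {"translation":[0,0,-0.6],"turn":[0,0,0]},
    {"translation":[0,0,-0.5],"turn":[0,0,0]},
  ],
)

```text
time: 3.95
position: [0.6167, 0.1226, 0.2926]
ee_rot: [2.146, 2.29, 0.005]
contact_force: [0.1, -0.1, -1.3]
width: 0.009
```

```bash
python3 - <<'E'
from h import *
from rig import ctrl,cams
s=ctrl.read_state();print(s["time"],s["position"],s["contact_force"],s["width"])
for n in ("wrist","scene"):
    im=cams.read_camera(n)[:,:,::-1]
    c=im[185:315,250:410] if n=="wrist" else im[185:315,280:440]
    cv2.imwrite(f"pics/{n}2.png",cv2.resize(c,(640,520),interpolation=cv2.INTER_CUBIC))
s=ctrl.read_state();print(s["position"])
d=-.10*np.array([np.cos(np.radians(4.5)),np.sin(np.radians(4.5)),0]);print(totool(s,s["position"]+d,down(3.84)))
E
```

```text
3.95 [0.61666405 0.12259769 0.29260866] [ 0.0980886  -0.13376095 -1.33829911] 0.008952067789665605
[0.61678835 0.12262187 0.29292191]
(array([-0.13645428, -9.99892355, -0.05392642]), array([ 0.0053893 , -0.00030204, -0.0021275 ]))
```

View pics/wrist2.png

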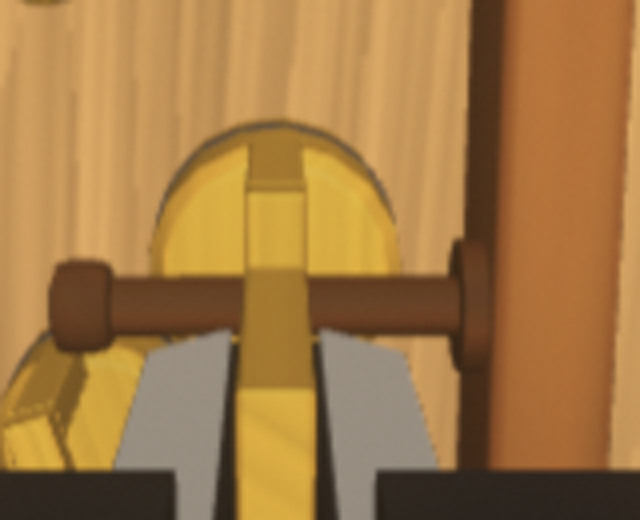

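View pics/scene2.png

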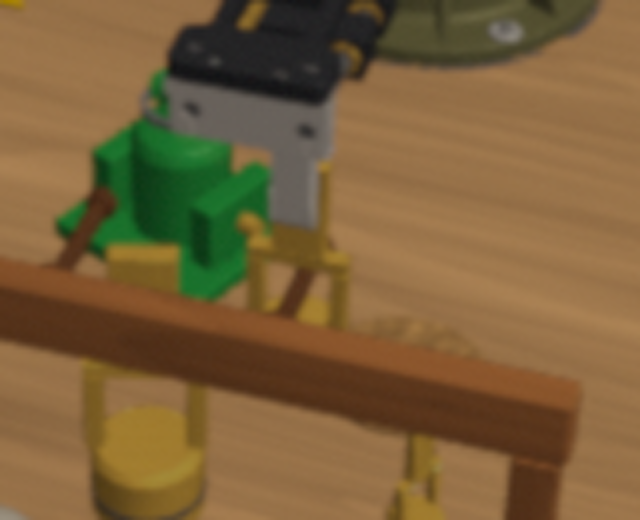

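```bash
python3 - <<'E'
from h import *
from rig import ctrl,cams
p=cams.camera_params("wrist")
f=lambda x,y:(250+x/4-.4,185+y/4-.4)
for n,uv,yy in [("tabtop",f(277,388),.1357),("bar top outer",f(275,190),.1467),("bar top inner(at tab)",f(275,269),.1357)]:
    o,d=ray(p,[uv]); nrm=np.array([-.067,.9978,0]); a=np.array([.6164,yy,0])
    print(n,o+d[0]*((a-o)@nrm)/(d[0]@nrm))
E
```

```text
tabtop [0.61624456 0.13568956 0.3020602 ]
bar top outer [0.61557717 0.14664475 0.25052878]
bar top inner(at tab) [0.61627464 0.13569158 0.25275089]
```

Request:
jog_arm(
  steps=[
    {"translation":[0,-1.5,0],"turn":[0,0,0]},
    {"translation":[0,-2.0,0],"turn":[0,0,0]},
    {"translation":[0,-2.0,0],"turn":[0,0,0]},
    {"translation":[0,-2.0,0],"turn":[0,0,0]},
    {"translation":[0,-2.0,0],"turn":[0,0,0]},
    {"translation":[0,-1,0],"turn":[0,0,0]},
  ],
)

```text
time: 4.8
position: [0.509, 0.1155, 0.2915]
ee_rot: [2.146, 2.29, 0.005]
contact_force: [0.4, -0.5, -1.8]
width: 0.0089
```

```bash
python3 - <<'E'
from h import *
from rig import ctrl,cams
s=ctrl.read_state();print(s["time"],s["position"],s["contact_force"],s["width"])
p=cams.camera_params("wrist")
im=cams.read_camera("wrist")[:,:,::-1]
cv2.imwrite("pics/w3.png",im)
import pickle;pickle.dump(p,open("w3.pkl","wb"))
t=cams.read_camera("top")[:,:,::-1]
cv2.imwrite("pics/t3.png",cv2.resize(t[180:320,210:370],(640,560),interpolation=cv2.INTER_CUBIC))
E
```

```text
4.8 [0.50898488 0.11550648 0.29153821] [ 0.38457502 -0.53213632 -1.84392417] 0.008868138120781648
```

View pics/w3.png

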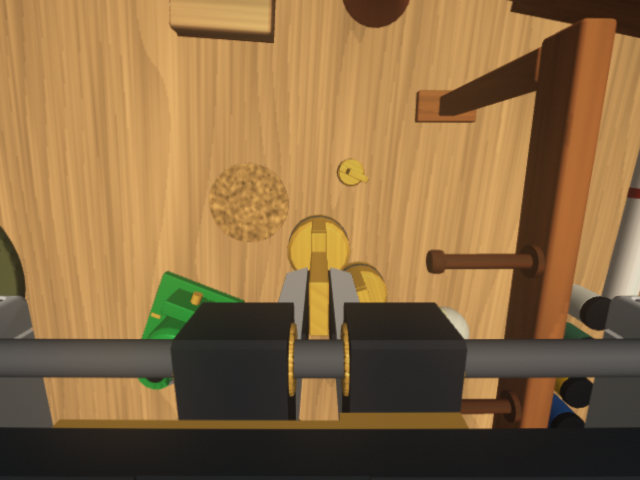

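View pics/t3.png

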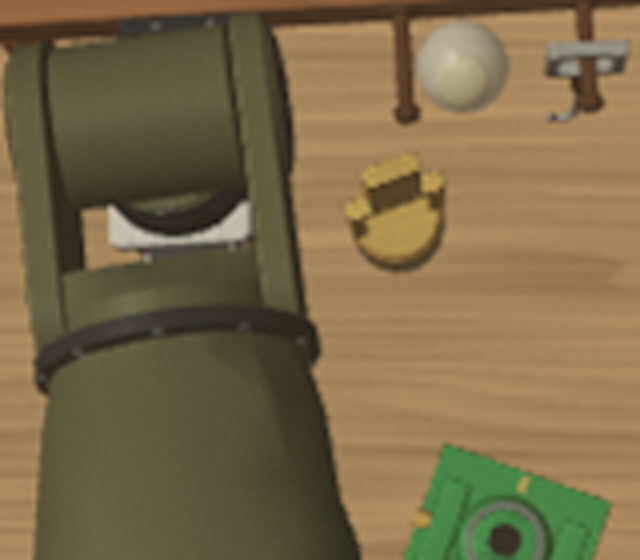

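```bash
python3 - <<'E'
from h import *
import pickle
from rig import ctrl
im=cv2.imread("pics/w3.png");p=pickle.load(open("w3.pkl","rb"))
g=cv2.GaussianBlur(im,(0,0),2).astype(float)
hsv=cv2.cvtColor(g.astype(np.uint8),cv2.COLOR_BGR2HSV)
r=hsv[150:255,195:305,2]
lap=cv2.GaussianBlur(np.abs(cv2.Laplacian(cv2.cvtColor(im,cv2.COLOR_BGR2GRAY).astype(np.float32),cv2.CV_32F)),(0,0),3)
m=(r<165).astype(np.uint8)
m=cv2.morphologyEx(m,cv2.MORPH_CLOSE,np.ones((7,7)));
cs,_=cv2.findContours(m,cv2.RETR_EXTERNAL,cv2.CHAIN_APPROX_NONE);c=max(cs,key=cv2.contourArea)
c=cv2.convexHull(c)+np.array([195,150]);print(cv2.fitEllipse(c),cv2.contourArea(c))
cv2.polylines(im,[c],True,(255,0,0),1);cv2.imwrite("pics/w3c.png",cv2.resize(im[140:265,185:400],None,fx=3.5,fy=3.5,interpolation=cv2.INTER_CUBIC))
e=cast(p,[(208.5,202),(290,202),(249,162),(249,242.5)],.004);print(e.round(4),e.mean(0))
E
```

```text
((298.9174499511719, 225.5792999267578), (7.324141502380371, 19.746517181396484), 41.993778228759766) 83.5
[[0.3724 0.1179 0.004 ]
 [0.4742 0.1243 0.004 ]
 [0.422  0.17   0.004 ]
 [0.424  0.0689 0.004 ]] [0.42316353 0.12027945 0.004     ]
```

View pics/w3c.png

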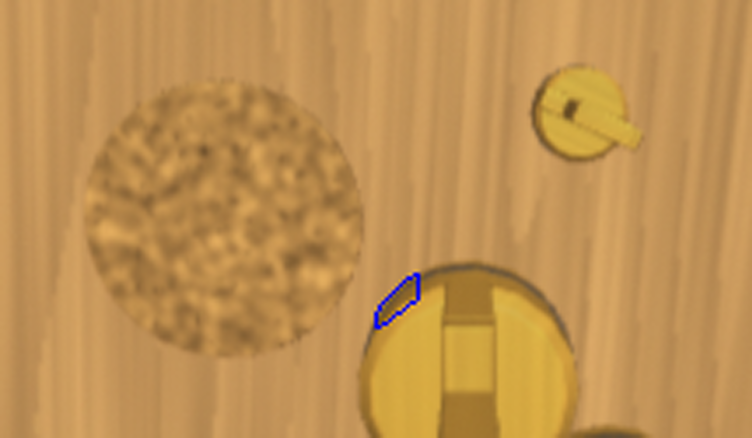

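```bash
python3 - <<'E'
from h import *
from rig import ctrl
s=ctrl.read_state();print(s["position"]);print(totool(s,[.4227,.119,.140],down(3.84)))
E
```

```text
[0.50929254 0.1155366  0.29168218]
(array([ 0.90132286, -8.6904713 , 15.12748472]), array([ 0.00473353, -0.00025038, -0.00235298]))
```

Request:
jog_arm(
  steps=[
    {"translation":[0.2,-2.2,1.0],"turn":[0,0,0]},
    {"translation":[0.2,-2.2,2.0],"turn":[0.005,0,0]},
    {"translation":[0.2,-2.2,2.5],"turn":[0,0,0]},
    {"translation":[0.2,-2.1,2.5],"turn":[0,0,0]},
    {"translation":[0.1,0,2.5],"turn":[0,0,0]},
    {"translation":[0,0,2.5],"turn":[0,0,0]},
    {"translation":[0,0,2.0],"turn":[0,0,0]},
    {"translation":[0,0,0],"turn":[0,0,0]},
  ],
)

```text
time: 5.9
position: [0.4242, 0.1193, 0.1373]
ee_rot: [2.149, 2.291, 0.002]
contact_force: [-0.4, 0.1, -1.5]
width: 0.0088
```

```bash
python3 - <<'E'
from h import *
from rig import ctrl,cams
s=ctrl.read_state();print(s["time"],s["position"],s["contact_force"],s["wrist_torque"])
print(totool(s,[.4227,.119,.130],down(3.84)))
p=cams.camera_params("wrist")
im=cams.read_camera("wrist")[:,:,::-1]
cv2.imwrite("pics/w4.png",im)
E
```

```text
5.9 [0.42421116 0.11932472 0.13730865] [-0.40891609  0.14853062 -1.526101  ] [-0.02216579 -0.11938964 -0.03544322]
(array([-0.02301065, -0.15422726,  0.73057364]), array([ 0.00184235, -0.00034927, -0.00310326]))
```

View pics/w4.png

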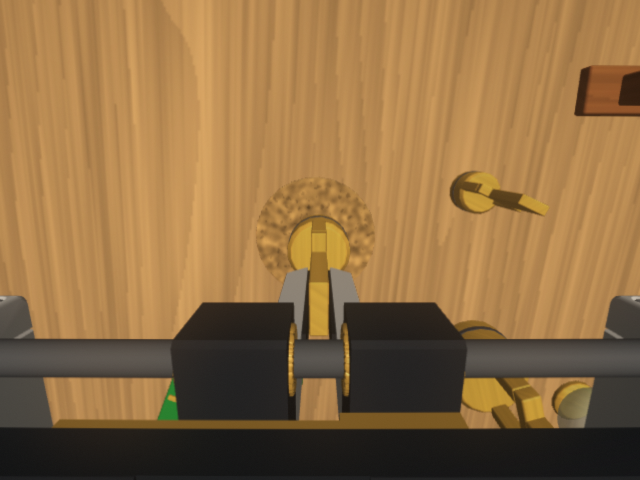

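Request:
jog_arm(
  steps=[
    {"translation":[0,-0.15,0.5],"turn":[0,0,0]},
    {"translation":[0,0,0.4],"turn":[0,0,0]},
    {"translation":[0,0,0.1],"turn":[0,0,0]},
    {"translation":[0,0,0.1],"turn":[0,0,0]},
  ],
)

```text
time: 6.45
position: [0.4244, 0.1195, 0.1285]
ee_rot: [2.147, 2.288, 0.009]
contact_force: [-0.2, 0.6, -1.6]
width: 0.009
```

Request:
jog_arm(
  steps=[
    {"translation":[0,-0.1,0.2],"turn":[0.005,0,0]},
    {"translation":[0,0,0.2],"turn":[0,0,0]},
  ],
)

```text
time: 6.7
position: [0.4239, 0.1197, 0.1256]
ee_rot: [2.149, 2.29, 0.005]
contact_force: [-9.3, -0.4, 30.8]
width: 0.0091
```

Request:
jog_arm(
  steps=[
    {"translation":[0,-0.1,0.2],"turn":[0,0,0]},
  ],
)

```text
time: 6.82
position: [0.4237, 0.1198, 0.1255]
ee_rot: [2.148, 2.29, 0.008]
contact_force: [-7.7, -3.3, 35.8]
width: 0.0088
```

Request:
jog_arm(
  steps=[
    {"translation":[0,0,0],"turn":[0,0,0]},
    {"translation":[0,0,0],"turn":[0,0,0]},
  ],
)

```text
time: 7.08
position: [0.4239, 0.1198, 0.126]
ee_rot: [2.147, 2.289, 0.009]
contact_force: [-0.3, 0.4, -1.7]
width: 0.0088
```

```bash
python3 - <<'E'
from h import *
from rig import ctrl,cams
s=ctrl.read_state();print(s["time"],s["position"],s["contact_force"],s["wrist_torque"])
print(totool(s,[.4227,.119,.130],down(3.84)))
im=cams.read_camera("wrist")[:,:,::-1]
cv2.imwrite("pics/w5.png",im[150:360,200:440])
im=cams.read_camera("scene")[:,:,::-1]
cv2.imwrite("pics/s5.png",cv2.resize(im[170:330,250:450],None,fx=3.5,fy=3.5))
E
```

```text
7.075 [0.42394963 0.11981974 0.12604128] [-0.25645128  0.43165695 -1.72357925] [-0.04366654 -0.03336971  0.01628652]
(array([-0.07313132, -0.12746597, -0.39680469]), array([ 0.00626595, -0.00171923, -0.00303963]))
```

View pics/w5.png

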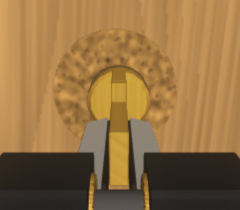

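View pics/s5.png

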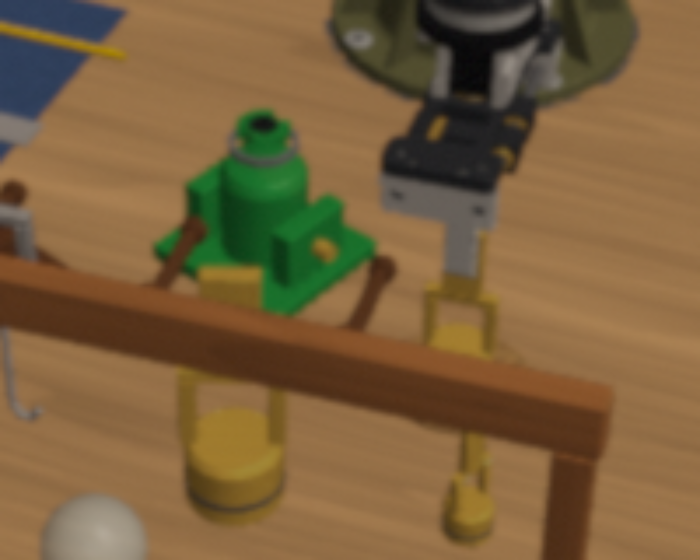

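Request:
jog_arm(
  steps=[
    {"translation":[0,-0.2,-0.05],"turn":[0.006,0,0]},
    {"translation":[0,0,0.05],"turn":[0,0,0]},
  ],
)

```text
time: 7.42
position: [0.4216, 0.1197, 0.1256]
ee_rot: [-2.148, -2.29, -0.001]
contact_force: [-2.6, 0.2, 9.0]
width: 0.009
```

Request:
jog_arm(
  steps=[
    {"translation":[0,0,0],"turn":[0,0,0]},
    {"translation":[0,0,0],"turn":[0,0,0]},
    {"translation":[0,0,0],"turn":[0,0,0]},
    {"translation":[0,0,0],"turn":[0,0,0]},
  ],
  jaw=-0.2,
)

```text
time: 7.92
position: [0.4218, 0.1197, 0.1257]
ee_rot: [-2.148, -2.29, -0.001]
contact_force: [0.5, -0.1, -0.2]
width: 0.0451
```

```bash
python3 - <<'E'
from h import *
from rig import ctrl,cams
s=ctrl.read_state();print(s["time"],s["position"],s["contact_force"],s["width"])
im=cams.read_camera("wrist")[:,:,::-1]
cv2.imwrite("pics/w6.png",cv2.resize(im[150:360,200:440],None,fx=2,fy=2))
E
```

```text
7.925 [0.42177366 0.11970803 0.1257254 ] [ 0.49085699 -0.10795868 -0.17341724] 0.0450613847447145
```

View pics/w6.png

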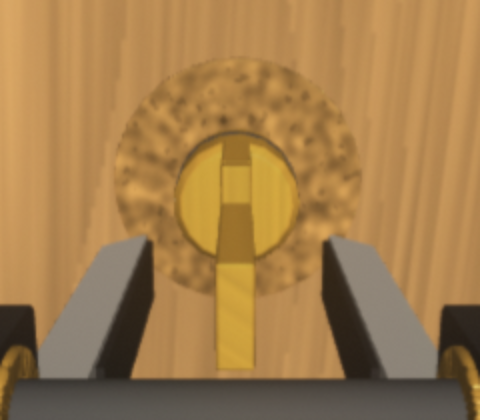

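Request:
jog_arm(
  steps=[
    {"translation":[0,0,-2],"turn":[0,0,0]},
    {"translation":[0,0,-4],"turn":[0,0,0]},
    {"translation":[0,0,-5],"turn":[0,0,0]},
  ],
)

```text
time: 8.35
position: [0.4205, 0.1192, 0.2356]
ee_rot: [-2.145, -2.287, 0.008]
contact_force: [-0.4, -0.2, 0.3]
width: 0.0565
```

```bash
python3 - <<'E'
from h import *
from rig import ctrl,cams
s=ctrl.read_state();print(s["time"],s["position"],s["joint_pos"])
plan(s,[.4546,-.2403,.235],down(-58),10)
im=cams.read_camera("scene")[:,:,::-1]
cv2.imwrite("pics/s7.png",cv2.resize(im[170:330,250:450],None,fx=3.5,fy=3.5))
E
```

```text
8.35 [0.42046362 0.11917862 0.2355619 ] [1.91380799e-01 4.45050380e-02 1.80823631e+00 1.79475679e-03
 1.29645597e+00 1.27000601e-01]
[{"translation": [-3.61, 0.11, 0.0], "turn": [-0.001, 0.0, 0.108]}, {"translation": [-3.58, 0.5, 0.0], "turn": [-0.001, 0.0, 0.108]}, {"translation": [-3.5, 0.88, 0.0], "turn": [-0.001, 0.0, 0.108]}, {"translation": [-3.39, 1.25, -0.0], "turn": [-0.001, 0.0, 0.108]}, {"translation": [-3.23, 1.61, -0.0], "turn": [-0.001, 0.0, 0.108]}, {"translation": [-3.04, 1.95, -0.0], "turn": [-0.001, 0.0, 0.108]}, {"translation": [-2.82, 2.26, 0.0], "turn": [-0.001, 0.0, 0.108]}, {"translation": [-2.56, 2.55, 0.0], "turn": [-0.001, 0.0, 0.108]}, {"translation": [-2.27, 2.81, 0.0], "turn": [-0.001, 0.0, 0.108]}, {"translation": [-1.95, 3.04, 0.0], "turn": [-0.001, 0.0, 0.108]}]
```

View pics/s7.png

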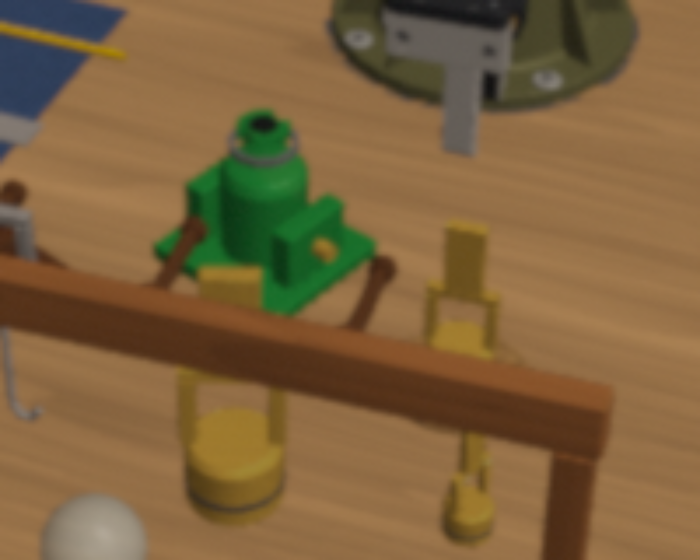

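Gauge stands upright on the coaster (tab at about (465,260) in the crop). On to the cap.

Request:
jog_arm(
  steps=[
    {"translation":[-3.6,0.1,0],"turn":[0,0,0.108]},
    {"translation":[-3.6,0.5,0],"turn":[0,0,0.108]},
    {"translation":[-3.5,0.9,0],"turn":[0,0,0.108]},
    {"translation":[-3.4,1.25,0],"turn":[0,0,0.108]},
    {"translation":[-3.2,1.6,0],"turn":[0,0,0.108]},
    {"translation":[-3.0,1.95,0],"turn":[0,0,0.108]},
    {"translation":[-2.8,2.3,0],"turn":[0,0,0.108]},
    {"translation":[-2.6,2.55,0],"turn":[0,0,0.108]},
    {"translation":[-2.3,2.8,0],"turn":[0,0,0.108]},
    {"translation":[-2,3.0,0],"turn":[0,0,0.108]},
    {"translation":[0,0,0],"turn":[0,0,0]},
  ],
  jaw=-1,
)

```text
time: 9.78
position: [0.4515, -0.252, 0.2417]
ee_rot: [-3.035, -0.808, -0.011]
contact_force: [0.6, -0.7, -0.1]
width: 0.0938
```

```bash
python3 - <<'E'
from h import *
from rig import ctrl,cams
import pickle
s=ctrl.read_state();print(s["time"],s["position"],s["joint_pos"],s["width"])
print(totool(s,[.4546,-.2403,.235],down(-58)))
p=cams.camera_params("wrist");pickle.dump(p,open("w8.pkl","wb"))
im=cams.read_camera("wrist")[:,:,::-1]
cv2.imwrite("pics/w8.png",im)
cv2.imwrite("pics/w8c.png",cv2.resize(im[190:340,230:430],None,fx=4,fy=4,interpolation=cv2.INTER_CUBIC))
E
```

```text
9.775 [ 0.45153852 -0.25201706  0.24167436] [-0.58256591  0.21501407  1.60103251  0.00577418  1.3213806   0.46642741] 0.09383654302774111
(array([ 0.84361087, -0.86518264,  0.67221559]), array([ 0.00132889, -0.00685083, -0.03811584]))
```

View pics/w8.png

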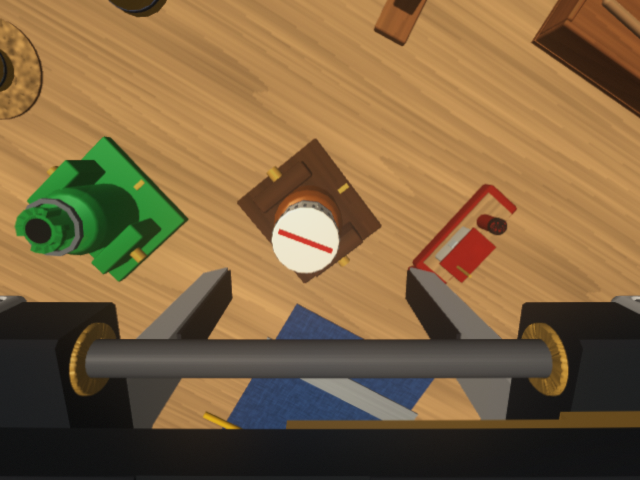

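View pics/w8c.png

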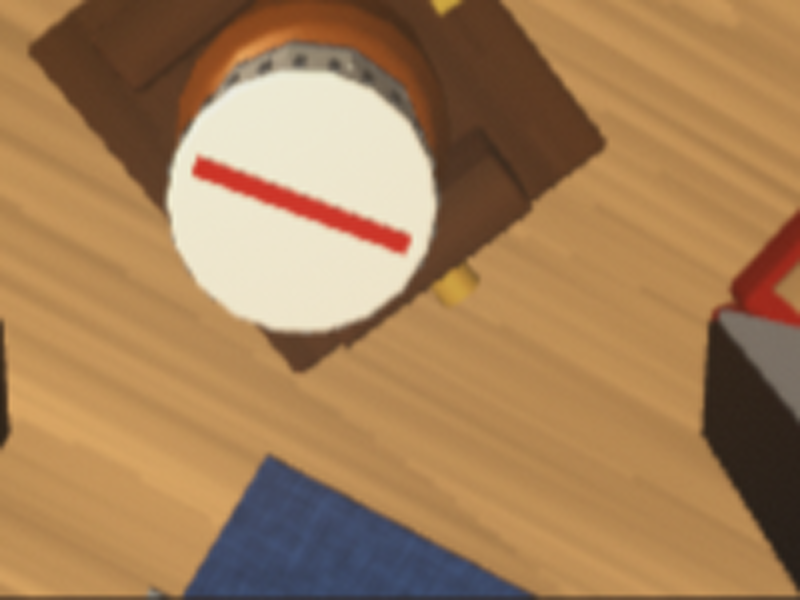

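```bash
python3 - <<'E'
from h import *
from rig import ctrl
import pickle
p=pickle.load(open("w8.pkl","rb"));im=cv2.imread("pics/w8.png");hsv=cv2.cvtColor(im,cv2.COLOR_BGR2HSV)
box=np.zeros(im.shape[:2],np.uint8);box[195:285,265:345]=1
m=cv2.inRange(hsv,(0,0,195),(50,70,255))*box
c=max(cv2.findContours(m,cv2.RETR_EXTERNAL,cv2.CHAIN_APPROX_NONE)[0],key=cv2.contourArea)
h=cv2.convexHull(c); X=cast(p,h.reshape(-1,2),.145)
A=np.c_[2*X[:,:2],np.ones(len(X))];q=np.linalg.lstsq(A,(X[:,:2]**2).sum(1),rcond=None)[0];r=np.sqrt(q[2]+q[0]**2+q[1]**2);print("cap centre",q[:2],r)
mr=cv2.inRange(hsv,(0,150,100),(8,255,255))|cv2.inRange(hsv,(172,150,100),(180,255,255));mr*=box
v,u=np.nonzero(mr);Y=cast(p,np.c_[u,v],.145)[:,:2];d=np.linalg.svd(Y-Y.mean(0))[2][0]
print("bar",Y.mean(0),np.degrees(np.arctan2(d[1],d[0])))
s=ctrl.read_state();print(s["position"],np.degrees(np.arctan2(*R.from_rotvec(s["ee_rot"]).as_matrix()[[1,0],1])))
t=[q[0],q[1],.165];print(totool(s,t,down(-58)))
# triangulate top centre with top cam
from rig import cams
print(tri(cams.camera_params("top"),(412.7,271.2),p,tuple(cv2.minEnclosingCircle(h)[0])))
# wrist opposite marks
f=lambda x,y:(230+x/4-.4,190+y/4-.4)
M=cast(p,[(274,174),(344,188),(345,262)],.02);print(M)
E
```

```text
cap centre [ 0.45411552 -0.2406354 ] 0.02417005811282863
bar [ 0.45374935 -0.2408087 ] -81.32967594447334
[ 0.45157096 -0.25097046  0.24173513] -60.056261266789825
(array([ 0.68266266, -0.7760501 ,  7.67772109]), array([ 0.00110445, -0.00697837, -0.03588496]))
(array([ 0.45470716, -0.24059569,  0.14603978]), np.float64(0.0003843949011190909))
[[ 0.47312712 -0.18771476  0.02      ]
 [ 0.49702202 -0.25872327  0.02      ]
 [ 0.42770396 -0.3012118   0.02      ]]
```

Request:
jog_arm(
  steps=[
    {"translation":[0.7,-0.8,1.5],"turn":[0.001,-0.007,0]},
    {"translation":[0,0,2.5],"turn":[0,0,0]},
    {"translation":[0,0,2.0],"turn":[0,0,0]},
    {"translation":[0,0,0],"turn":[0,0,0]},
  ],
)

```text
time: 10.32
position: [0.4539, -0.2346, 0.1776]
ee_rot: [-3.031, -0.823, 0.003]
contact_force: [0.4, 0.8, 0.1]
width: 0.0938
```

```bash
python3 - <<'E'
from h import *
from rig import ctrl
s=ctrl.read_state();print(s["time"],s["position"],s["contact_force"])
print(totool(s,[.4544,-.2406,.143],down(-60)))
E
```

```text
10.325 [ 0.4538742  -0.23456952  0.17758094] [0.36417441 0.80979806 0.09148733]
(array([-0.25483316,  0.55234824,  3.45757408]), array([-0.00159615,  0.00140379,  0.00671964]))
```

Request:
jog_arm(
  steps=[
    {"translation":[-0.25,0.55,0.5],"turn":[0,0,0]},
    {"translation":[0,0,0],"turn":[0,0,0]},
  ],
)

```text
time: 10.58
position: [0.4551, -0.24, 0.1731]
ee_rot: [-3.031, -0.826, 0.002]
contact_force: [-0.2, -0.1, 0.1]
width: 0.0941
```

```bash
python3 - <<'E'
from h import *
from rig import ctrl
s=ctrl.read_state();print(s["time"],s["position"],s["contact_force"])
print(totool(s,[.4544,-.2406,.143],down(-60)))
E
```

```text
10.575 [ 0.4550616  -0.23998105  0.17313805] [-0.17214975 -0.10649247  0.11337507]
(array([-0.08561983,  0.02134982,  3.01387517]), array([-0.00052633,  0.00093126,  0.00872648]))
```

Request:
jog_arm(
  steps=[
    {"translation":[-0.08,0,1],"turn":[0,0,0]},
    {"translation":[0,0,1],"turn":[0,0,0]},
    {"translation":[0,0,0.9],"turn":[0,0,0]},
    {"translation":[0,0,0],"turn":[0,0,0]},
  ],
)

```text
time: 11.08
position: [0.4543, -0.2405, 0.1424]
ee_rot: [3.031, 0.826, -0.001]
contact_force: [-0.0, 0.1, 0.5]
width: 0.0942
```

```bash
python3 - <<'E'
from h import *
from rig import ctrl,cams
s=ctrl.read_state();print(s["time"],s["position"],s["contact_force"])
print(totool(s,[.4544,-.2406,.143],down(-60)))
im=cams.read_camera("wrist")[:,:,::-1]
cv2.imwrite("pics/w9.png",im)
E
```

```text
11.075 [ 0.45428956 -0.24047178  0.14236463] [-0.00228594  0.11630678  0.48781322]
(array([ 0.00296676,  0.01664205, -0.06354171]), array([-0.00015115,  0.00071717,  0.00847444]))
```

View pics/w9.png

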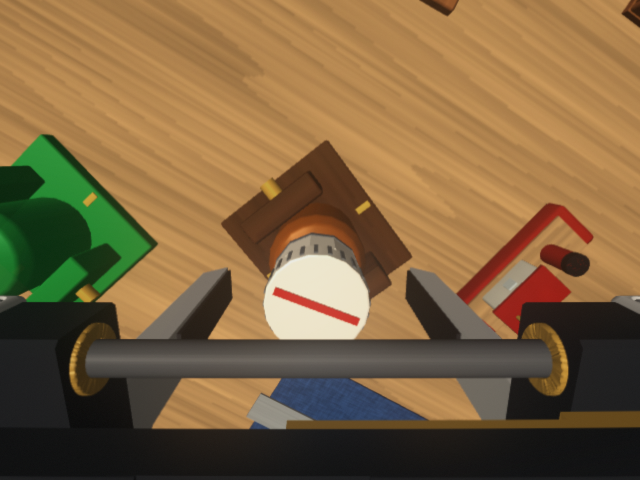

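Request:
jog_arm(
  steps=[
    {"translation":[0,0,0],"turn":[0,0,0]},
    {"translation":[0,0,0],"turn":[0,0,0]},
    {"translation":[0,0,0],"turn":[0,0,0]},
    {"translation":[0,0,0],"turn":[0,0,0]},
    {"translation":[0,0,0],"turn":[0,0,0]},
  ],
  jaw=1,
)

```text
time: 11.75
position: [0.4548, -0.2408, 0.1437]
ee_rot: [3.029, 0.825, 0.001]
contact_force: [-0.4, 0.8, -0.8]
width: 0.049
```

```bash
cat > st.py <<'E'
from h import *
from rig import ctrl
s=ctrl.read_state();m=R.from_rotvec(s["ee_rot"]).as_matrix()
print("t",s["time"],"pos",s["position"].round(4),"F",s["contact_force"].round(1),"M",s["wrist_torque"].round(2),"w",round(s["width"],4),"yang",np.degrees(np.arctan2(m[1,1],m[0,1])).round(2),"tilt",np.degrees(np.arccos(-m[2,2])).round(2),"j6",s["joint_pos"][5].round(3))
E
python3 st.py
```

```text
t 11.75 pos [ 0.4548 -0.2408  0.1437] F [-0.4  0.8 -0.8] M [ 0.05 -0.02  0.  ] w 0.049 yang -59.52 tilt 0.1 j6 0.481
```

Gripped (49 mm). Press.

Request:
jog_arm(
  steps=[
    {"translation":[0,0,0.3],"turn":[0,0,0]},
    {"translation":[0,0,0.3],"turn":[0,0,0]},
  ],
)

```text
time: 12.0
position: [0.4549, -0.2408, 0.1383]
ee_rot: [3.029, 0.826, 0.002]
contact_force: [-3.0, 2.4, 8.8]
width: 0.0494
```

```bash
python3 st.py
```

```text
t 12.0 pos [ 0.4549 -0.2408  0.1383] F [-3.   2.4  8.8] M [0.44 0.62 0.02] w 0.0494 yang -59.51 tilt 0.13 j6 0.481
```

Request:
jog_arm(
  steps=[
    {"translation":[0,0,0.25],"turn":[0,0,0]},
    {"translation":[0,0,0.05],"turn":[0,0,-0.1]},
    {"translation":[0,0,0.05],"turn":[0,0,-0.15]},
  ],
)

```text
time: 12.38
position: [0.4556, -0.2406, 0.1363]
ee_rot: [2.898, 1.204, 0.005]
contact_force: [-0.3, 8.1, 8.7]
width: 0.0491
```

```bash
python3 st.py
```

```text
t 12.375 pos [ 0.4556 -0.2406  0.1363] F [-0.3  8.1  8.7] M [ 1.52  0.24 -0.19] w 0.0491 yang -44.88 tilt 0.26 j6 0.226
```

Request:
jog_arm(
  steps=[
    {"translation":[0,0,0.05],"turn":[0,0,-0.15]},
    {"translation":[0,0,0.05],"turn":[0,0,-0.15]},
    {"translation":[0,0,0.05],"turn":[0,0,-0.15]},
  ],
)

```text
time: 12.75
position: [0.4557, -0.2396, 0.1361]
ee_rot: [2.544, 1.839, 0.005]
contact_force: [-4.5, 3.0, 9.5]
width: 0.0494
```

```bash
python3 st.py
```

```text
t 12.75 pos [ 0.4557 -0.2396  0.1361] F [-4.5  3.   9.5] M [ 0.48  0.88 -0.23] w 0.0494 yang -18.25 tilt 0.25 j6 -0.239
```

Request:
jog_arm(
  steps=[
    {"translation":[0,0,0.05],"turn":[0,0,-0.15]},
    {"translation":[0,0,0.05],"turn":[0,0,-0.14]},
    {"translation":[0,0,0.05],"turn":[0,0,-0.05]},
  ],
)

```text
time: 13.12
position: [0.4555, -0.2393, 0.136]
ee_rot: [2.182, 2.257, 0.005]
contact_force: [-3.8, 2.3, 9.9]
width: 0.0494
```

```bash
python3 st.py;python3 - <<'E'
from h import *
from rig import ctrl,cams
import pickle
p=cams.camera_params("wrist");pickle.dump(p,open("w10.pkl","wb"))
im=cams.read_camera("wrist")[:,:,::-1]
cv2.imwrite("pics/w10.png",im)
E
```

```text
t 13.125 pos [ 0.4555 -0.2393  0.136 ] F [-3.8  2.3  9.9] M [ 0.44  0.9  -0.21] w 0.0494 yang 1.95 tilt 0.24 j6 -0.591
```

View pics/w10.png

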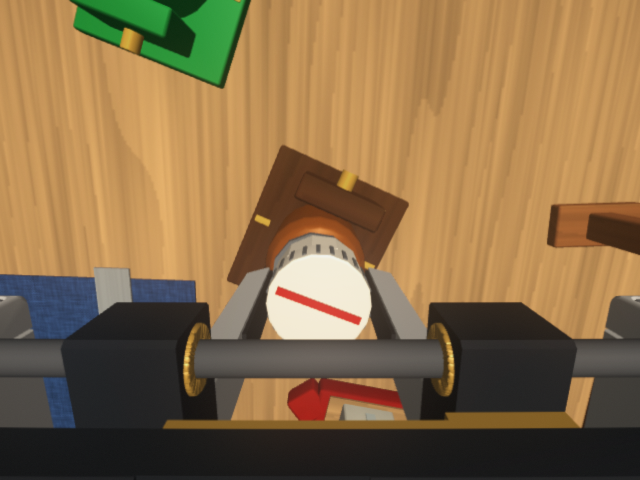

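```bash
python3 - <<'E'
from h import *
import pickle
p=pickle.load(open("w10.pkl","rb"));im=cv2.imread("pics/w10.png");hsv=cv2.cvtColor(im,cv2.COLOR_BGR2HSV)
mr=cv2.inRange(hsv,(0,150,100),(8,255,255))|cv2.inRange(hsv,(172,150,100),(180,255,255));b=np.zeros_like(mr);b[280:332,268:368]=255;mr&=b
v,u=np.nonzero(mr);Y=cast(p,np.c_[u,v],.138)[:,:2];d=np.linalg.svd(Y-Y.mean(0))[2][0]
print("bar",Y.mean(0),np.degrees(np.arctan2(d[1],d[0])))
M=cast(p,[(262,220),(369,265)],.02);e=(M[1]-M[0]);print(M,np.degrees(np.arctan2(e[1],e[0])))
E
```

```text
bar [ 0.45537835 -0.24032365] -20.039141199845155
[[ 0.41191752 -0.22252095  0.02      ]
 [ 0.4970435  -0.25609572  0.02      ]] -21.524903652576096
```

Request:
jog_arm(
  steps=[
    {"translation":[0,0,-0.4],"turn":[0,0,0]},
    {"translation":[0,0,-0.6],"turn":[0,0,0]},
    {"translation":[0,0,-0.6],"turn":[0,0,0]},
  ],
)

```text
time: 13.55
position: [0.4552, -0.2392, 0.1523]
ee_rot: [2.18, 2.259, 0.005]
contact_force: [-0.7, 0.0, -0.4]
width: 0.0495
```

```bash
python3 st.py
```

```text
t 13.55 pos [ 0.4552 -0.2392  0.1523] F [-0.7  0.  -0.4] M [ 0.   -0.07 -0.01] w 0.0495 yang 2.06 tilt 0.21 j6 -0.593
```

Request:
jog_arm(
  steps=[
    {"translation":[0,0,-1.3],"turn":[0,0,0]},
    {"translation":[0,0,-1.5],"turn":[0,0,0]},
    {"translation":[0,0,-1.5],"turn":[0,0,0]},
    {"translation":[0,0,-1.0],"turn":[0,0,0]},
    {"translation":[0,0,0],"turn":[0,0,0]},
    {"translation":[0,0,0],"turn":[0,0,0]},
  ],
)

```text
time: 14.3
position: [0.4552, -0.2393, 0.2098]
ee_rot: [2.179, 2.258, 0.005]
contact_force: [0.6, -0.3, -0.1]
width: 0.0491
```

```bash
python3 st.py; python3 - <<'E'
from h import *
from rig import ctrl
s=ctrl.read_state()
print(totool(s,[.4554,-.2393,.2067],down(2)))
E
```

```text
t 14.3 pos [ 0.4552 -0.2393  0.2098] F [ 0.6 -0.3 -0.1] M [-0.05 -0.12  0.  ] w 0.0491 yang 2.05 tilt 0.28 j6 -0.593
(array([0.00367136, 0.02271439, 0.31110698]), array([0.00490889, 0.0002956 , 0.0009188 ]))
```

Request:
jog_arm(
  steps=[
    {"translation":[0,0,0.25],"turn":[0.005,0,0]},
    {"translation":[0,0,0],"turn":[0,0,0]},
    {"translation":[0,0,0],"turn":[0,0,0]},
    {"translation":[0,0,0],"turn":[0,0,0]},
  ],
)

```text
time: 14.8
position: [0.4549, -0.2391, 0.2059]
ee_rot: [-2.18, -2.259, 0.002]
contact_force: [-0.3, -0.1, -0.5]
width: 0.0494
```

```bash
python3 st.py; python3 - <<'E'
from h import *
from rig import ctrl,cams
for n in("scene","wrist","top"):
    im=cams.read_camera(n)[:,:,::-1]; cv2.imwrite(f"pics/{n}11.png",im)
im=cv2.imread("pics/scene11.png");cv2.imwrite("pics/scene11c.png",cv2.resize(im[150:350,150:450],None,fx=2.6,fy=2.6,interpolation=cv2.INTER_CUBIC))
s=ctrl.read_state();print(np.abs(s["qvel"]).max(),s["position"])
E
```

```text
t 14.8 pos [ 0.4549 -0.2391  0.2059] F [-0.3 -0.1 -0.5] M [-0.06 -0.08 -0.01] w 0.0494 yang 2.05 tilt 0.14 j6 -0.591
0.0010280180713775394 [ 0.45486695 -0.23913939  0.20599872]
```

View pics/scene11c.png

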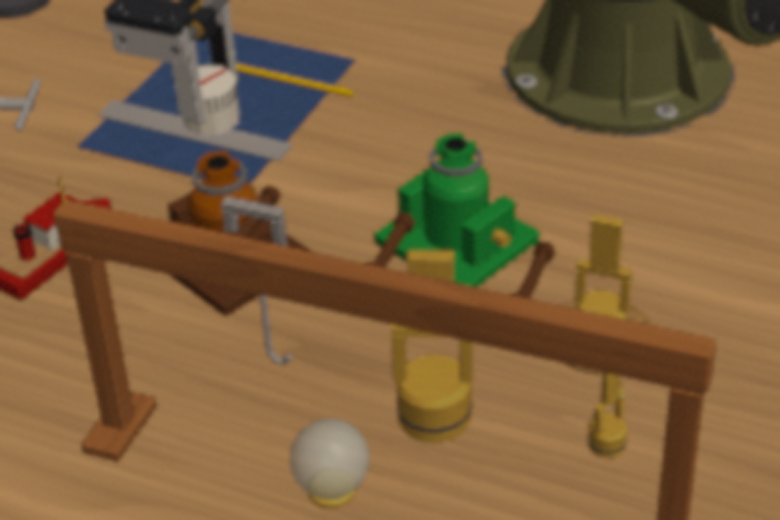

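View pics/wrist11.png

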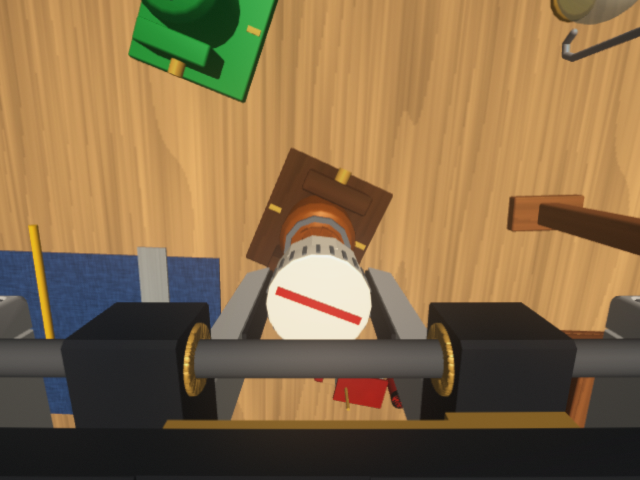

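View pics/top11.png

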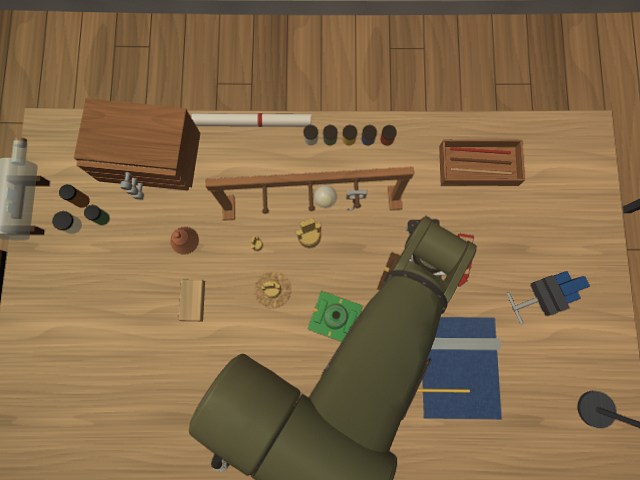

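```bash
python3 -c "
from rig import finish_job
print(finish_job())"
```

```text
the job is handed in; nothing more can be done
None
```

The job is handed in at about 15 s of the 58 s. The gauge stands on the coaster, and the cap is free and held above the bottle's neck.

- **Gauge:** I lifted it about 12 mm, drew it off its peg, stood it on the coaster and let go. The last pictures show it upright, and the placing pose was about 1 mm from the measured coaster centre. My first set-down pressed with about 36 N before I eased off; I then nudged it about 2 mm towards the middle and released it.
- **Cap:** I pressed it about 7.5 mm down, where the spring force read about 9–10 N, as expected. I then turned it 61.5° counterclockwise. The red bar ended within about 1.5° of the cradle marks, and the cap lifted off with no resistance.
- **Final pose:** The cap's underside is about 49 mm above the neck, worked out from the arm's pose. The tool is tilted 0.14°, still, and about 0.5 mm from where it stood with the cap on the neck.
- **Other objects:** The last top and scene pictures show the globe, bell, sanding block and reach tool apparently unmoved. The arm partly hides the tugboat in the top view, but I saw no change in it.

No check failed; the gauge and cap positions from the top and wrist cameras agreed within about 1 mm. I could not see the bottle's neck from directly above at the end, so the cap being straight over it rests on the arm's pose and the scene and wrist pictures.

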